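# Hold the tweezer electrode at the 15 mm mark around a pupa

### The arm

A 6-joint arm with a two-finger parallel gripper is mounted at the origin on the work surface. World frame = base frame: x ahead of the robot, y to its left, z up, the work surface at z = 0. Lengths are in m, angles in rad, forces in N, time in s.
With the tool pointing down it reaches from about 0.425 to 0.95 m from the base axis. Payload 3.5 kg.
Tool frame: the origin (TCP) lies between the finger pads; the fingertips stand 19 mm ahead of it and the grasp point (between the pads) is the TCP (ctrl.nose_length is the distance from the TCP to the fingertips, in m); z points along the fingers, y is the line along which they close (so a half turn about z gives the same grasp; the last joint's range is limited). The gripper opens to 85 mm and grips with 20 to 120 N. Pads are 22 mm wide; open, the fingers measure 114 mm over their backs; the gripper's body (76 mm by 85 mm) begins 54 mm behind the grasp point. The pads swing forward as they close: fully open they stand 13 mm farther back than shut.
Start: joints at [1.011, 0.286, 1.577, -0, 1.279, -0.15], TCP at [0.269, 0.619, 0.25] pointing down, gripper open.
Joint ranges: [-2.77, 2.77], [-0.9, 2.22], [0.21, 2.48], [-1.53, 4.67], [0.24, 2.81], [-2.84, 2.84]. Speed limits (rad/s): [2.79, 2.79, 3.14, 3.14, 3.14, 3.14].

### API

Orientations are given as a unit quaternion [x, y, z, w].
In Python, from plant import ctrl gives the robot as it stands.
- The arm moves only by the tool apply_moves, never from a script. Its argument "series" is a list of rows, each a list of 6 numbers: the shift along the world's x, y, z scaled (see below), then the turn, a rotation vector about the world's x, y, z scaled (see below). A call has 1 to 20 rows; each row is the pose to reach, as a shift and turn from the pose commanded when the call began; what a row does not reach only later rows make up. The controller multiplies each number of a shift by 0.8 m and each number of a turn by 45 degrees. A row lasts 1/8 s, in which the tool goes at most 62.5 mm and 10.7 degrees, less where a joint would pass 70% of its speed; a pose out of reach is approached as far as the arm can. A call with a number of a shift or a turn outside -1 to 1 is refused whole. A call with a gripper value outside its range is refused whole. "jaw" is the opening, from 0 (shut) to 1 (fully open), set as the call begins (left out, the last holds). The fingers move at their own pace and stop on an object; "squeeze" is the grip in N (left out, the last holds). Time passes only in rows, so rows that repeat a pose let the fingers close. It gives the time, the measured TCP pose, the force, the opening and the grip force at its end, in the units of the state.
- ctrl.get_state(): the state, without advancing time (a new reading comes with each control period).
- ctrl.read_camera(name): name is "scene" or "top" or "wrist"; returns the picture (480x640x3 uint8, red, green, blue); there is no depth.
- ctrl.get_calibration(name): a dict with "fx", "fy", "cx", "cy" (pixels), "xyz" and "orientation" of the camera in the world; the wrist camera has in their place "hand_eye" (4x4, takes a point from camera to tool coordinates, whose origin is the TCP and whose axes are the flange's). Camera axes: x right, y up, looking along -z (the intrinsics and any distortion apply to the point x, -y, -z); pixel columns grow to the right and rows downward; lengths in m; the calibration is good to about 2 mm. The wrist camera is an equidistant fisheye: a pixel r from the principal point sees the ray r / f radians off the axis. A picture is of the moment at which its call begins: read the wrist's pose just before it. get_calibration takes no time and is no camera call.
- ctrl.sign_off(): hands the job in; it is judged then, once.
Trained networks look in the newest picture that a camera, given by its name, has taken for a name from the list of things; names that differ only in an ending like _2 or _b are one class to them, and where a whole thing is asked for, a point or a joint stands for the part that bears it (a point fixed in the world has none). Each returns a list of dicts, best first, with "p" (0 to 1); they miss things now and then, are a little off and sometimes report something else, mostly with a low value. They report only what shows in the picture. A call takes as long as a camera call. They do not tell look-alikes from the thing itself.
- ctrl.boxes_of(thing, camera): "xy" ([column, row] as shares, 0 to 1, of the picture: columns of its width, rows of its height, amid what is visible of it).
- ctrl.silhouettes(thing, camera): "pixels" (480x640 bool, what is visible of it) and "xy" ([column, row] as shares, 0 to 1, of the picture: columns of its width, rows of its height, amid what is visible of it).
The state is a dict: "time": time; "qpos": joint angles; "dq": joint speeds; "joint_efforts": joint torques, N m; "eef_pos": TCP position; "tcp_rot": TCP orientation; "contact_force": force on the tool from outside, world axes, zero at the start; "wrist_torque": the same for the moment, N m; "opening": opening from 0.0 (shut) to 1.0 (fully open); "finger_force": force on a finger pad.
Only numpy, scipy, OpenCV 4.12 (cv2) and the standard library are available. Lean on these libraries where they do the work, as an engineer would, in place of code of your own. Each camera call takes 0.05 s, during which the arm holds its last target. There are 200 camera calls.

### The job

Plug the white pupa carrier by its square foot into the square socket of the aluminium stage, fully home, and let go of it. Then pick the sprung tweezer electrode off its rest, bring its two steel discs down so that one stands on each flank of the pupa, level with its middle and with the tweezers lying along it, and squeeze the tweezers until the gap between the discs is at the 15 mm mark of their cross scale. Finish still holding the tweezers there, gap steady, discs not touching the pupa or the carrier, and leave everything else on the bench alone: the leads will be clipped on and the pulse given while you hold.

Things in the scene. Friction and masses are not known exactly. Their poses are not given: they have to be found in the camera images.
- carrier: White plastic pupa carrier, loose, about 65 g: a block 42 x 42 x 26 mm tall with a square foot 20 x 20 x 16 mm (last 4 mm stepped in to 16.5 mm) under its middle, on which it stands. Origin: centre of the block, 29 mm above the foot's end. z up, x lengthwise along the pupa glued on top. Grasp the block by two opposite sides. The foot fits in any of four quarter turns.
- pupa (a point): Centre of the hard brown insect pupa, 24 mm long and 8 mm thick, lying level on a ridge on the carrier's top: 10 mm above the block's top face, 23 mm above the block's centre. x is the pupa's length, so its two flanks look to +y and -y. Wing side and tail end do not matter.
- well (a point): Centre of the mouth of the stage's square socket, 40 mm above the bench; x and y along its sides, z up. The hole is 22 mm square, 18 mm deep, with a 3 mm chamfer, in an aluminium pillar 34 mm square, narrower than the carrier's block, so fingers holding the block pass beside it. Home, the block's underside sits on the pillar, its centre 13 mm above this point.
- stage: Aluminium specimen stage, fixed: a base plate 90 x 90 x 8 mm with the 34 mm square pillar in its middle, top at 40 mm. Origin: centre of its underside on the bench. Same axes as the socket.
- tweezers: Sprung tweezer electrode, loose, 48 g, 170 mm long, level on its rest. Origin: middle between the two ribbed black finger pads (26 mm long, 14 mm tall; squeeze here), 26 mm above the bench. x to the tips, y across the arms (the squeezing line), z up. Outside the pads it measures 33 mm relaxed (gap 28 mm), 26 mm at the 15 mm mark, pads then parallel; 1 mm less there narrows the gap by 1.8 mm.
- limb_left (a joint): Angle (rad) of the left arm about the heel hinge, 75 mm behind the tweezers' origin: 0 relaxed (gap 28 mm), 0.048 at the 15 mm mark; gap = 28 mm - 270 mm x angle. The right arm moves alike. The spring pushes back on each finger in proportion, about 7 N at the mark. The arms are 8 mm tall, 2 mm thick; the heel block is 26 x 12 x 10 mm with two bare lead pins behind it.
- scale (a point): Middle of the steel cross scale (10 x 40 mm) fixed on top of the left arm, 32 mm ahead of the tweezers' origin and reaching over the right arm. A short line for every 5 mm of gap and one long line at 15 mm: at the right gap the outer edge of the right arm lies at the long line.
- disc_left (a point): Centre of the inner face of the left (+y) steel disc electrode, 10 mm across and 2 mm thick, standing upright at the tip of the left arm, 60 mm ahead of the tweezers' origin and level with it. The gap is the distance between the two inner face centres.
- disc_right (a point): Centre of the inner face of the right (-y) disc electrode, the same.
- rest: Grey tweezers rest, fixed: two low saddles joined by a spine 10 mm wide and 5 mm tall. Origin: on the bench right under the tweezers' finger pads as they lie; x along the tweezers to their tips. The saddles are 12 mm long and stand 83 mm behind and 46 mm ahead of the origin, cheeks up to 28 mm tall, front one 50 mm wide; lift the tweezers straight up out of them.
- pen_rack: Bystander: white foam rack 75 x 75 x 70 mm with pens up to 120 mm tall. Origin: centre of its underside.
- tape_dispenser: Bystander: black tape dispenser 150 x 58 mm, 83 mm tall. Origin: centre of its underside.
- petri_dish: Bystander: open clear petri dish, 90 mm across, 14 mm tall. Origin: centre of its underside.
There are look-alikes about, which are no part of the job. What is shaped like the carrier but red is not meant. There is more than one size of the tweezers; the one meant has the size given above.

How it is judged:
By the outcome, as a careful person would: the job done as asked, in the order asked, and still so for the second after the job is handed in, while the arm keeps its last pose, push and grip.
It also fails if it takes over 54 s, if anything falls off the work surface, if the arm or the gripper's body presses on something with over 40 N, if the wrist force passes 120 N, or if a joint passes its speed limit or range.

## Working session

There is one attempt and no reset: what is moved stays moved. The work goes in short steps, Python scripts to look and compute and a tool call to move; the robot and the scene stay as the last step left them, time stands still between calls to the robot, and variables do not carry over. Pictures are saved under pics/ and viewed, at most 10 in all, crops included, and the job is handed in when it is done.

Besides the shell and the picture viewer there is one more tool, called after "Request:" in YAML: its name, and indented under it one key for each argument. apply_moves: Moves the arm, as the interface text tells. Shifts and turns lie within -1 to 1; 1 stands for 0.8 m of shift or 45 degrees of turn. Its arguments: {"type":"object","properties":{"series":{"type":"array"},"jaw":{"type":"number"},"squeeze":{"type":"number"}},"required":["series"]}

```bash
ls; mkdir -p pics
cat > h.py <<'E'
import numpy as np,cv2
from scipy.spatial.transform import Rotation as R
from plant import ctrl
def save(im,n): cv2.imwrite('pics/'+n+'.png',im[:,:,::-1])
def ray(cam,px,st=None):
    """world origin, dir of pixel (col,row)"""
    c=ctrl.get_calibration(cam)
    x=(px[0]-c['cx'])/c['fx'];y=(px[1]-c['cy'])/c['fy']
    if cam=='wrist':
        r=np.hypot(x,y);s=np.sin(r)/r if r>1e-9 else 1
        d=np.array([x*s,-y*s,-np.cos(r)])
        H=np.array(c['hand_eye']);Rt=R.from_quat(st['tcp_rot']).as_matrix()
        return np.array(st['eef_pos'])+Rt@H[:3,3],Rt@H[:3,:3]@d
    M=R.from_quat(c['orientation']).as_matrix()
    return np.array(c['xyz']),M@np.array([x,-y,-1.])
def atz(cam,px,z,st=None):
    o,d=ray(cam,px,st);return o+d*(z-o[2])/d[2]
def proj(cam,P,st=None):
    c=ctrl.get_calibration(cam);P=np.atleast_2d(P)
    if cam=='wrist':
        H=np.array(c['hand_eye']);Rt=R.from_quat(st['tcp_rot']).as_matrix()
        M=Rt@H[:3,:3];o=np.array(st['eef_pos'])+Rt@H[:3,3]
    else: M=R.from_quat(c['orientation']).as_matrix();o=np.array(c['xyz'])
    q=(P-o)@M;X=np.c_[q[:,0],-q[:,1]];Z=-q[:,2]
    if cam=='wrist':
        n=np.hypot(*X.T);t=np.arctan2(n,Z);u=X/np.maximum(n,1e-9)[:,None]*t[:,None]
    else:u=X/Z[:,None]
    return u*[c['fx'],c['fy']]+[c['cx'],c['cy']]
E
cat > a.py <<'E'
from h import *
for c in['scene','top','wrist']:
    k=ctrl.get_calibration(c);print(c,{a:np.round(b,3).tolist() if not isinstance(b,(str,dict)) else b for a,b in k.items()})
s=ctrl.get_state();print(s)
for c in['top','scene']:
    save(ctrl.read_camera(c),c+'0')
    for t in['carrier','stage','tweezers','rest','scale','pen_rack','tape_dispenser','petri_dish']:
        for b in ctrl.boxes_of(t,c):
            p=np.array(b['xy'])*[640,480];print(c,t,round(b['p'],2),p.round(),atz(c,p,.03).round(3))
E
python3 a.py
```

```text
pics
scene {'fx': 548.035, 'fy': 548.035, 'cx': 325.451, 'cy': 248.524, 'xyz': [0.987, -0.777, 0.983], 'orientation': [0.352, 0.087, 0.217, 0.906]}
top {'fx': 609.326, 'fy': 609.326, 'cx': 310.666, 'cy': 228.406, 'xyz': [0.465, 0.011, 1.444], 'orientation': [-0.03, 0.038, 0.712, -0.7]}
wrist {'fx': 371.648, 'fy': 371.648, 'cx': 322.512, 'cy': 242.696, 'hand_eye': [[0.0, 0.955, 0.295, 0.075], [1.0, -0.0, 0.0, 0.001], [0.0, 0.295, -0.955, -0.124], [0.0, 0.0, 0.0, 1.0]]}
{'time': 0.0, 'qpos': array([ 1.01101347e+00,  2.87195753e-01,  1.57819661e+00,  1.16289344e-05,
        1.27859834e+00, -1.50025628e-01]), 'dq': array([ 0.00097753, -0.00056546,  0.00016456, -0.0015407 , -0.00110253,
       -0.00070522]), 'joint_efforts': array([ 4.92517793e-04, -4.05975151e+01, -2.92631328e+01, -1.26004193e-04,
        5.79469561e-03, -1.78698400e-05]), 'eef_pos': array([0.26856448, 0.6185966 , 0.24891645]), 'tcp_rot': array([ 2.03449817e-01,  9.79084641e-01, -1.12236478e-03, -4.21880073e-04]), 'contact_force': array([-0.79092023,  0.38179601, -0.49573724]), 'wrist_torque': array([ 0.04585947,  0.0033
[... 770 characters left out ...]
-0.043  0.03 ]
scene carrier 0.83 [334. 180.] [0.494 0.233 0.03 ]
scene carrier 0.48 [347. 153.] [0.476 0.352 0.03 ]
scene stage 0.97 [304. 236.] [0.52  0.014 0.03 ]
scene stage 0.67 [234. 309.] [ 0.491 -0.245  0.03 ]
scene tweezers 0.97 [229. 320.] [ 0.498 -0.273  0.03 ]
scene tweezers 0.63 [312. 378.] [ 0.717 -0.315  0.03 ]
scene rest 0.84 [226. 322.] [ 0.495 -0.281  0.03 ]
scene scale 0.75 [305. 400.] [ 0.728 -0.361  0.03 ]
scene scale 0.7 [243. 309.] [ 0.507 -0.237  0.03 ]
scene scale 0.52 [393. 134.] [0.555 0.494 0.03 ]
scene pen_rack 0.56 [394. 132.] [0.554 0.503 0.03 ]
scene tape_dispenser 0.75 [215. 429.] [ 0.609 -0.485  0.03 ]
scene petri_dish 0.95 [394. 296.] [ 0.783 -0.057  0.03 ]
```

Run:
```python
import cv2
a=cv2.imread('pics/top0.png')
c1=cv2.resize(a[130:330,130:360],None,fx=2.6,fy=2.6,interpolation=2)[:520]
c2=cv2.resize(a[130:330,370:500],None,fx=2.6,fy=2.6,interpolation=2)[:520]
import numpy as np
m=np.hstack([c1,c2]);m=cv2.resize(m,(min(800,m.shape[1]),int(m.shape[0]*min(1,800/m.shape[1]))));cv2.imwrite('pics/crop0.png',m)
print(m.shape)
```

```text
(444, 800, 3)
```

View pics/scene0.png

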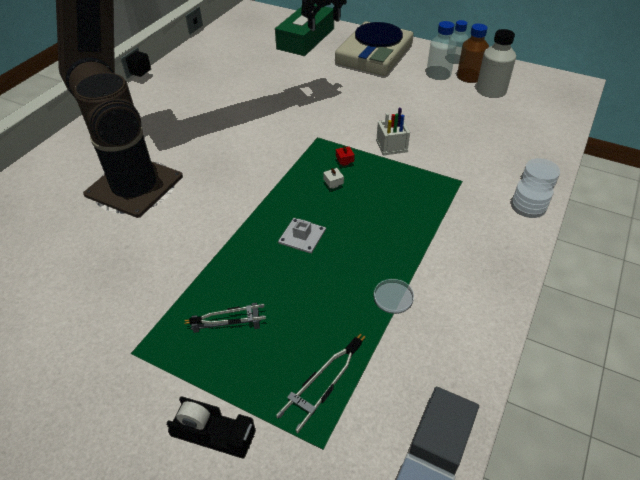

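View pics/crop0.png

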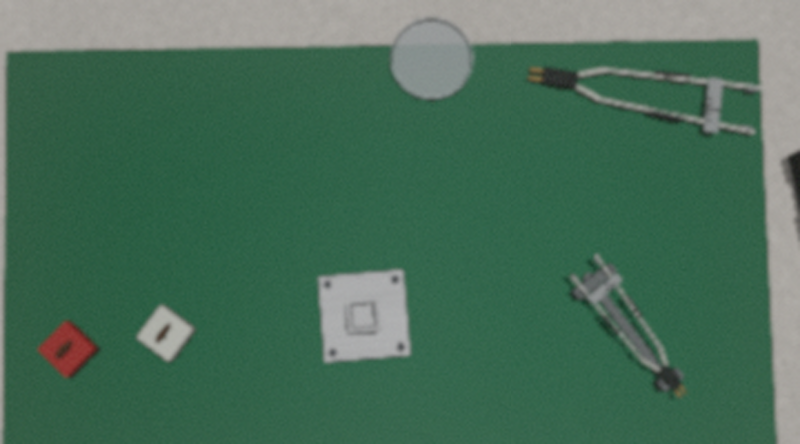

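Candidates are the white carrier at top (204,279) and the red look-alike at (161,287). For the tweezers, the short pair on the rest is at (412,266) and the bigger pair lies flat at about (450,167). I choose the white carrier and the short pair on the rest. The crop confirms both. The stage is at (293,272).

Request:
apply_moves:
  series:
    - [0.275,-0.47,-0.06,0,0,-0.48]
    - [0.275,-0.47,-0.06,0,0,-0.48]
    - [0.275,-0.47,-0.06,0,0,-0.48]
    - [0.275,-0.47,-0.06,0,0,-0.48]
    - [0.275,-0.47,-0.06,0,0,-0.48]
    - [0.275,-0.47,-0.06,0,0,-0.48]
    - [0.275,-0.47,-0.06,0,0,-0.48]
    - [0.275,-0.47,-0.06,0,0,-0.48]
    - [0.275,-0.47,-0.06,0,0,-0.48]
    - [0.275,-0.47,-0.06,0,0,-0.48]
  jaw: 1
  squeeze: 40

```text
time: 2.15
eef_pos: [0.4883, 0.2443, 0.2026]
tcp_rot: [0.382, 0.924, 0.0, 0.0]
contact_force: [-0.3, 0.4, 1.6]
opening: 0.996
finger_force: 0.0
```

```bash
cat > b.py <<'E'
from h import *
import sys
th,z,n=sys.argv[1],float(sys.argv[2]),sys.argv[3]
s=ctrl.get_state();im=ctrl.read_camera('wrist');save(im,n)
print(s['time'],s['eef_pos'].round(4),R.from_quat(s['tcp_rot']).as_matrix().round(3).tolist())
for q in ctrl.silhouettes(th,'wrist'):
    m=q['pixels'].astype('uint8');c=cv2.findContours(m,0,1)[0]
    if not c: continue
    c=max(c,key=cv2.contourArea)
    P=np.array([atz('wrist',p,z,s)[:2] for p in c[:,0].astype(float)])
    r=cv2.minAreaRect((P*1000).astype('float32'));print(round(q['p'],2),m.sum(),np.round(q['xy']*np.array([640,480])),r)
E
python3 b.py carrier .042 w1
```

```text
2.15 [0.4883 0.2443 0.2026] [[-0.707, 0.707, 0.0], [0.707, 0.707, 0.0], [0.0, 0.0, -1.0]]
0.62 2906 [320. 224.] ((484.9833679199219, 244.76303100585938), (42.70634078979492, 46.479522705078125), 53.43168258666992)
0.6 3004 [397. 121.] ((471.67822265625, 343.93560791015625), (45.716522216796875, 41.440711975097656), 44.934364318847656)
```

View pics/w1.png

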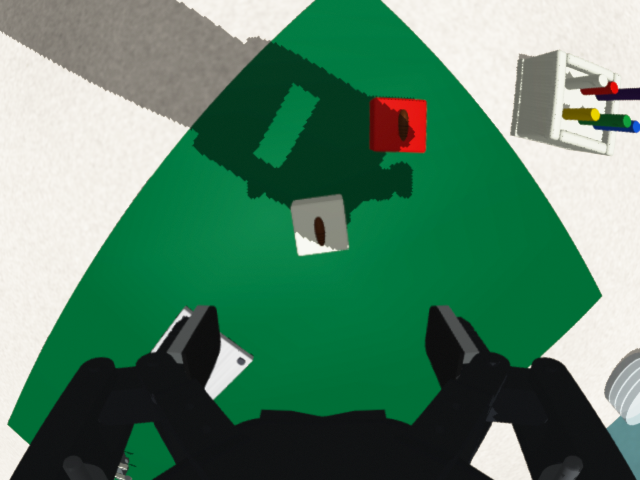

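The picture shows the white carrier at (320,224), turned about 8° from the gripper, with its pupa near-vertical in the image. The red one is at (399,125). Next I fit a box model to the silhouette.

```bash
cat >> h.py <<'E'
from scipy.optimize import minimize
def box(cx,cy,yaw,hx,hy,z0,z1):
    c,s_=np.cos(yaw),np.sin(yaw)
    return np.array([[cx+c*a-s_*b,cy+s_*a+c*b,z] for a in(-hx,hx) for b in(-hy,hy) for z in(z0,z1)])
def fitbox(cam,mask,p0,hx,hy,z0,z1,st=None):
    """fit x,y,yaw of a box so that its outline covers the mask"""
    B=8
    def f(p):
        q=proj(cam,box(p[0]/1e3,p[1]/1e3,p[2]/20,hx,hy,z0,z1),st)
        h=cv2.convexHull((q*2**B).round().astype(np.int32))
        m=np.zeros(mask.shape,np.uint8);cv2.fillConvexPoly(m,h,255,cv2.LINE_AA,B)
        return np.abs(m/255.-mask).sum()/mask.sum()
    x0=[p0[0]*1e3,p0[1]*1e3,p0[2]*20]
    r=minimize(f,x0,method='Nelder-Mead',options=dict(initial_simplex=np.array([x0]+[np.array(x0)+d for d in 3*np.eye(3)])))
    return r.x/[1e3,1e3,20],r.fun
E
cat > c.py <<'E'
from h import *
s=ctrl.get_state();ctrl.read_camera('wrist')
q=min(ctrl.silhouettes('carrier','wrist'),key=lambda q:abs(q['xy'][0]-.5)+abs(q['xy'][1]-.46))
m=q['pixels']
print(m.sum());y=np.radians(-45+8)
for y in np.radians([-53,-45,-37]): print(fitbox('wrist',m,[.487,.244,y],.021,.021,.016,.042,s),np.degrees(y))
ctrl.read_camera('top')
for c in['top']:
    for q in ctrl.silhouettes('carrier',c):
        if abs(q['xy'][0]*640-204)<15: print(c,fitbox(c,q['pixels'],[.487,.244,np.radians(-45)],.021,.021,.016,.042))
    for q in ctrl.silhouettes('stage',c)[:1]: print('stage',fitbox(c,q['pixels'],[.5,.037,0],.045,.045,0,.008))
E
python3 c.py
```

```text
2865
(array([ 0.48689485,  0.24330572, -0.63255664]), np.float64(0.09691270574547446)) -53.0
(array([ 0.48712864,  0.24319439, -0.64014235]), np.float64(0.09669506895253738)) -45.0
(array([ 0.48724068,  0.24328529, -0.63999422]), np.float64(0.09687848612394347)) -37.0
top (array([ 0.48926977,  0.23445105, -0.24441671]), np.float64(0.9906400295967442))
```

Request:
apply_moves:
  series:
    - [-0.0015,-0.001,-0.07,0,0,0.18]
    - [-0.0015,-0.001,-0.12,0,0,0.18]
    - [-0.0015,-0.001,-0.16,0,0,0.18]
    - [-0.0015,-0.001,-0.19,0,0,0.18]
    - [-0.0015,-0.001,-0.205,0,0,0.18]
    - [-0.0015,-0.001,-0.214,0,0,0.18]
    - [-0.0015,-0.001,-0.214,0,0,0.18]

```text
time: 3.38
eef_pos: [0.4879, 0.2424, 0.0314]
tcp_rot: [0.317, 0.948, 0.0, 0.0]
contact_force: [0.3, 0.9, -0.4]
opening: 1.003
finger_force: 0.0
```

Request:
apply_moves:
  series:
    - [0,0,0,0,0,0]
    - [0,0,0,0,0,0]
    - [0,0,0,0,0,0]
    - [0,0,0,0,0,0]
    - [0,0,0,0,0,0]
    - [0,0,0,0,0,0]
  jaw: 0.3
  squeeze: 40

```text
time: 4.12
eef_pos: [0.4884, 0.2425, 0.032]
tcp_rot: [0.317, 0.948, 0.0, 0.001]
contact_force: [-0.2, -0.5, 4.8]
opening: 0.487
finger_force: 41.3
```

Request:
apply_moves:
  series:
    - [0,0,0.06,0,0,0]
    - [0,0,0.12,0,0,0]
    - [0.015,-0.1,0.21,0,0,-0.4]
    - [0.015,-0.2,0.21,0,0,-0.6]
    - [0.015,-0.257,0.21,0,0,-0.8]
    - [0.015,-0.257,0.21,0,0,-1]
    - [0.015,-0.257,0.21,0,0,-1]
    - [0.015,-0.257,0.21,0,0,-1]
    - [0.015,-0.257,0.21,0,0,-1]

```text
time: 5.25
eef_pos: [0.4992, 0.0378, 0.1984]
tcp_rot: [0.655, 0.756, -0.0, -0.001]
contact_force: [0.2, -0.4, -0.9]
opening: 0.484
finger_force: 40.9
```

```bash
cat > d.py <<'E'
from h import *
import sys
s=ctrl.get_state();im=ctrl.read_camera('wrist');save(im,sys.argv[1])
print(s['time'],s['eef_pos'].round(4),s['opening'],np.degrees(R.from_quat(s['tcp_rot']).as_matrix()[:2,1]@[0,0]),np.degrees(np.arctan2(*R.from_quat(s['tcp_rot']).as_matrix()[1::-1,1])))
for q in ctrl.silhouettes('stage','wrist')[:2]: print(q['p'],q['pixels'].sum(),np.array(q['xy'])*[640,480],fitbox('wrist',q['pixels'],[.5,.037,.05],.045,.045,0,.008,s))
E
python3 d.py w2
```

```text
5.25 [0.4992 0.0378 0.1984] 0.4836176357578872 0.0 8.160829543206685
0.97 10041 [325.696 216.912] (array([0.50229263, 0.03840327, 0.06081229]), np.float64(0.05070192602486668))
```

View pics/w2.png

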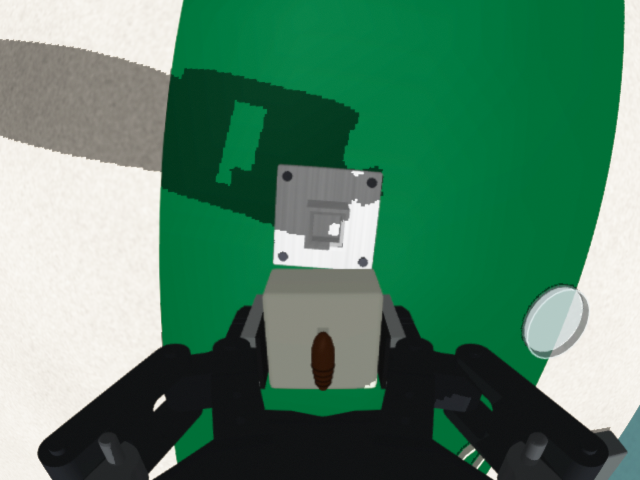

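The stage plate spans (275,165) to (380,270), with its socket near (330,229). The held white block has its top face from (265,292) to (381,388) and the pupa at (322,360). I'll zoom in for edges.

Run:
```python
import cv2,numpy as np
a=cv2.imread('pics/w2.png')
l=cv2.resize(a[192:262,290:360],None,fx=6,fy=6,interpolation=cv2.INTER_CUBIC)
r=cv2.resize(a[262:402,255:395],(420,420),interpolation=cv2.INTER_CUBIC)
r=np.clip(r*1.0,0,255).astype('uint8')
for k in range(0,70,10): cv2.putText(l,str(192+k),(0,k*6+4),0,.35,(0,0,255));cv2.putText(l,str(290+k),(k*6,10),0,.35,(0,0,255));cv2.line(l,(0,k*6),(8,k*6),(0,0,255));cv2.line(l,(k*6,0),(k*6,8),(0,0,255))
for k in range(0,140,10): cv2.line(r,(0,k*3),(8,k*3),(0,0,255));cv2.line(r,(k*3,0),(k*3,8),(0,0,255))
cv2.imwrite('pics/c2.png',cv2.resize(np.hstack([l,r]),(800,400)))
```

```text
(no output)
```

View pics/c2.png

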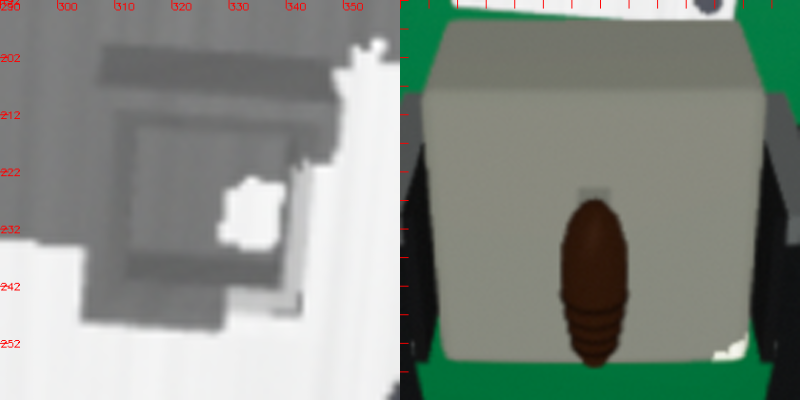

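```bash
cat > e.py <<'E'
from h import *
s=ctrl.get_state();T=R.from_quat(s['tcp_rot']).as_matrix();p=s['eef_pos']
print('well pillar',atz('wrist',(326.7,229),.04,s))
for c in[(307.5,207.4),(349.5,209),(304.4,248)]:print(atz('wrist',c,.04,s).round(4))
for c in [(277,165.5),(382,171),(373,270),(273,264)]: print('plate',atz('wrist',c,.008,s).round(4))
for dz in(.008,.010,.012):
    print(dz,[ (T.T@(atz('wrist',c,p[2]+dz,s)-p)*1000).round(1).tolist() for c in[(263.4,293.5),(382.8,293.5),(269,388.4),(377.5,388.4)]])
print('pupa',(T.T@(atz('wrist',(322.5,361),p[2]+.02,s)-p)*1000).round(1))
E
python3 e.py
```

```text
well pillar [0.50292868 0.03844289 0.04      ]
[0.4857 0.0535 0.04  ]
[0.5181 0.0569 0.04  ]
[0.4876 0.0203 0.04  ]
plate [0.4547 0.0794 0.008 ]
plate [0.5438 0.0876 0.008 ]
plate [ 0.552  -0.0023  0.008 ]
plate [ 0.461  -0.0094  0.008 ]
0.008 [[21.9, -20.1, -8.0], [21.9, 21.2, -8.0], [-20.4, -20.9, -8.0], [-20.4, 22.3, -8.0]]
0.01 [[22.9, -19.8, -10.0], [22.9, 20.9, -10.0], [-18.7, -20.6, -10.0], [-18.7, 21.9, -10.0]]
0.012 [[23.8, -19.4, -12.0], [23.8, 20.5, -12.0], [-17.1, -20.2, -12.0], [-17.1, 21.5, -12.0]]
pupa [  2.3   0.4 -20. ]
```

Request:
apply_moves:
  series:
    - [0.0043,-0.0013,-0.05,0,0,-0.076]
    - [0.0043,-0.0013,-0.1,0,0,-0.076]
    - [0.0043,-0.0013,-0.13,0,0,-0.076]
    - [0.0043,-0.0013,-0.145,0,0,-0.076]
    - [0.0043,-0.0013,-0.152,0,0,-0.076]
    - [0.0043,-0.0013,-0.158,0,0,-0.076]
    - [0.0043,-0.0013,-0.163,0,0,-0.076]
    - [0.0043,-0.0013,-0.163,0,0,-0.076]

```text
time: 6.35
eef_pos: [0.5033, 0.0356, 0.0689]
tcp_rot: [0.678, 0.735, 0.0, 0.0]
contact_force: [-1.0, -0.2, -0.6]
opening: 0.484
finger_force: 40.9
```

Request:
apply_moves:
  series:
    - [0,0,-0.004,0,0,0]
    - [0,0,-0.008,0,0,0]
    - [0,0,-0.011,0,0,0]
    - [0,0,-0.014,0,0,0]
    - [0,0,-0.016,0,0,0]
    - [0,0,-0.016,0,0,0]

```text
time: 7.1
eef_pos: [0.5031, 0.0357, 0.056]
tcp_rot: [0.678, 0.735, -0.0, -0.0]
contact_force: [-2.9, 0.1, 3.9]
opening: 0.485
finger_force: 43.7
```

Request:
apply_moves:
  series:
    - [0,0,-0.001,0,0,0]
    - [0,0,-0.002,0,0,0]
    - [0,0,-0.002,0,0,0]

```text
time: 7.48
eef_pos: [0.5031, 0.0356, 0.056]
tcp_rot: [0.678, 0.735, -0.001, -0.001]
contact_force: [-7.5, 0.2, 13.5]
opening: 0.486
finger_force: 45.2
```

Request:
apply_moves:
  series:
    - [0,0,0.001,0,0,0]
    - [0,0,0.001,0,0,0]
    - [0,0,0.001,0,0,0]
    - [0,0,0.001,0,0,0]
    - [0,0,0.03,0,0,0]
    - [0,0,0.08,0,0,0]
    - [0,0,0.13,0,0,0]
    - [0,0,0.18,0,0,0]
    - [0,0,0.18,0,0,0]
    - [0,0,0.18,0,0,0]
  jaw: 0.8

```text
time: 8.72
eef_pos: [0.5026, 0.0357, 0.1975]
tcp_rot: [0.678, 0.735, -0.0, -0.0]
contact_force: [-0.6, 0.5, -0.5]
opening: 0.799
finger_force: 0.0
```

```bash
cat > f.py <<'E'
from h import *
s=ctrl.get_state();im=ctrl.read_camera('wrist');save(im,'w3')
print(s['time'],s['eef_pos'].round(4),np.degrees(np.arctan2(*R.from_quat(s['tcp_rot']).as_matrix()[1::-1,1])))
for q in ctrl.silhouettes('carrier','wrist')[:2]: print(q['p'],q['pixels'].sum(),np.array(q['xy'])*[640,480],[fitbox('wrist',q['pixels'],[.503,.038,.08],.021,.021,.04+d,.066+d,s) for d in(0,.003)])
for t in['scene','top']:
  ctrl.read_camera(t)
  for n in['tweezers','rest','scale','disc_left','limb_left']:
    for b in ctrl.boxes_of(n,t):
        P=np.array(b['xy'])*[640,480];print(t,n,round(b['p'],2),P.round(1),atz(t,P,.026).round(3))
E
python3 f.py; python3 -c "
import cv2
a=cv2.imread('pics/w3.png');cv2.imwrite('pics/c3.png',cv2.resize(a[130:350,220:420],None,fx=2.6,fy=2.6,interpolation=2))"
```

```text
8.725 [0.5026 0.0357 0.1975] 4.6016323969182436
0.8 3449 [322.176 230.688] [(array([0.50359642, 0.03726791, 0.10494146]), np.float64(0.11241109955144711)), (array([0.50314251, 0.03843909, 0.11995314]), np.float64(0.1370525130898982))]
scene tweezers 0.61 [307.1 385.5] [ 0.715 -0.331  0.026]
scene tweezers 0.55 [229.  320.3] [ 0.495 -0.272  0.026]
scene rest 0.89 [227.1 322. ] [ 0.494 -0.277  0.026]
scene rest 0.4 [211.9 427.9] [ 0.601 -0.485  0.026]
scene scale 0.9 [305.7 404.1] [ 0.731 -0.366  0.026]
scene scale 0.55 [244.8 311.4] [ 0.512 -0.237  0.026]
scene disc_left 0.96 [311.2 402. ] [ 0.738 -0.358  0.026]
scene disc_left 0.56 [238.9 312.7] [ 0.503 -0.246  0.026]
scene limb_left 0.67 [234.8 307.3] [ 0.487 -0.238  0.026]
scene limb_left 0.55 [306.3 400.9] [ 0.729 -0.36   0.026]
top tweezers 0.64 [444.9 168.9] [ 0.738 -0.326  0.026]
top tweezers 0.56 [417.6 261. ] [ 0.521 -0.253  0.026]
top rest 0.77 [417.3 272. ] [ 0.496 -0.252  0.026]
top scale 0.72 [458.5 167.4] [ 0.741 -0.358  0.026]
top scale 0.48 [411.1 264.6] [ 0.513 -0.238  0.026]
top disc_left 0.75 [461.7 166.9] [ 0.742 -0.366  0.026]
top disc_left 0.53 [409.  262.9] [ 0.517 -0.233  0.026]
top limb_left 0.59 [411.2 261.3] [ 0.521 -0.238  0.026]
top limb_left 0.57 [458.4 167.8] [ 0.74  -0.358  0.026]
```

View pics/c3.png

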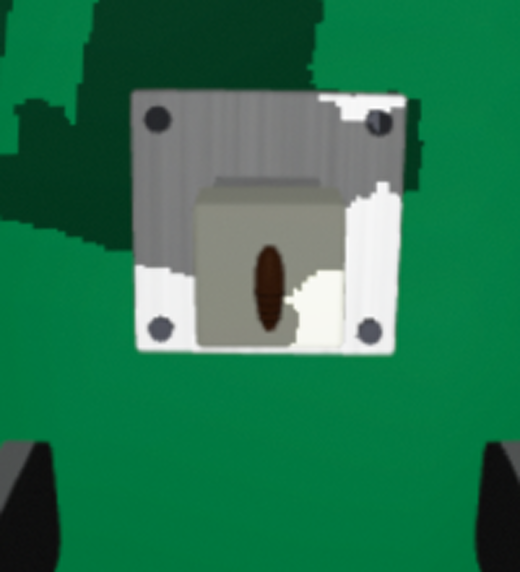

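The carrier sits home, with its block flush over the pillar and the pupa at about wrist (323.5,240.8). On to the tweezers.

Request:
apply_moves:
  series:
    - [-0.007,-0.075,0,0,0,-0.2]
    - [-0.007,-0.15,0,0,0,-0.42]
    - [-0.007,-0.22,0,0,0,-0.64]
    - [-0.007,-0.29,0,0,0,-0.86]
    - [-0.007,-0.36,0,0,0,-1]
    - [-0.007,-0.36,0,0,0,-1]
    - [-0.007,-0.36,0,0,0,-1]
    - [-0.007,-0.36,0,0,0,-1]

```text
time: 10.42
eef_pos: [0.4976, -0.251, 0.1981]
tcp_rot: [0.907, 0.42, -0.0, -0.0]
contact_force: [0.3, 0.4, -0.5]
opening: 0.8
finger_force: 0.0
```

```bash
cat > g.py <<'E'
from h import *
s=ctrl.get_state();im=ctrl.read_camera('wrist');save(im,'w4')
print(s['time'],s['eef_pos'].round(4),s['tcp_rot'].tolist(),np.degrees(np.arctan2(*R.from_quat(s['tcp_rot']).as_matrix()[1::-1,1])))
for n in['tweezers','rest','scale','disc_left','disc_right']:
    for b in ctrl.boxes_of(n,'wrist'):
        P=np.array(b['xy'])*[640,480];print(n,round(b['p'],2),P.round(1),atz('wrist',P,.026,s).round(4))
E
python3 g.py;  python3 -c "
import cv2
a=cv2.imread('pics/w4.png');cv2.imwrite('pics/c4.png',cv2.resize(a[110:350,160:480],(800,600),interpolation=2))"
```

```text
10.425 [ 0.4976 -0.251   0.1981] [0.9073818717471389, 0.420307076812225, -4.062554336754774e-05, -0.0003136172611726031] -40.29204196888808
tweezers 0.9 [313.4 208.9] [ 0.5003 -0.2356  0.026 ]
tweezers 0.6 [543.1 115. ] [ 0.7123 -0.2983  0.026 ]
rest 0.75 [321.3 220.1] [ 0.4991 -0.2469  0.026 ]
scale 0.93 [570.6 124.9] [ 0.7341 -0.3232  0.026 ]
scale 0.56 [322.  194.2] [ 0.5135 -0.2309  0.026 ]
scale 0.48 [124.6  17.3] [0.4887 0.0051 0.026 ]
disc_left 0.93 [324.7 194.5] [ 0.515  -0.2325  0.026 ]
disc_left 0.85 [570.7 123.6] [ 0.7349 -0.3223  0.026 ]
disc_right 0.87 [537.1 119.9] [ 0.7039 -0.2981  0.026 ]
disc_right 0.84 [342.3 235.8] [ 0.5037 -0.2684  0.026 ]
```

View pics/c4.png

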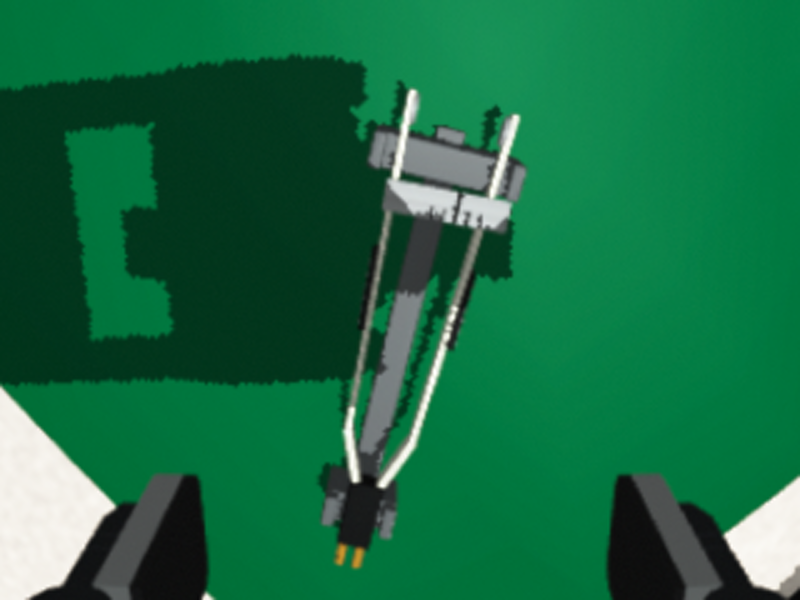

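The short tweezers lie on the rest: tips at about wrist (325,147) and (366,157), finger pads at (308,225) and (345,234), heel at (304,310).

```bash
cat > k.py <<'E'
from h import *
s=ctrl.get_state()
w=lambda c,z:atz('wrist',np.array(c)/2.5+[160,110],z,s)
L,Rr=w((412,92),.03),w((515,117),.03);pl,pr=w((369,287),.033),w((463,310),.033);h=w((363,512),.031)
t=(L+Rr)/2;o=(pl+pr)/2
print('tips',t,'gap',np.linalg.norm(L-Rr),'pads',o,np.linalg.norm(pl-pr),'heel',h)
for a,b in((t,h),(t,o),(o,h)): print(np.linalg.norm(a-b),np.degrees(np.arctan2(*(a-b)[1::-1])))
for a,b in((L,Rr),(pl,pr)): print('cross',np.degrees(np.arctan2(*(a-b)[1::-1])))
# block in w3
q=[0.678,0.735,0,0];s3=dict(eef_pos=[.5026,.0357,.1975],tcp_rot=R.from_euler('ZX',[4.6016,180],degrees=True).as_quat())
y3=R.from_quat(s3['tcp_rot']).as_matrix();print(y3.round(2).tolist())
E
python3 k.py
```

```text
tips [ 0.55012817 -0.21725204  0.03      ] gap 0.03323404979298529 pads [ 0.49861176 -0.25513403  0.033     ] 0.031330201124049 heel [ 0.43359865 -0.30310998  0.031     ]
0.1447470720349 36.38246832877561
0.06401551656270829 36.32847145714352
0.08082323524408284 36.42520229304963
cross 126.48532021821288
cross 125.47121003994864
[[1.0, 0.08, 0.0], [0.08, -1.0, -0.0], [0.0, 0.0, -1.0]]
```

Request:
apply_moves:
  series:
    - [0.00125,-0.005,-0.07,0,0,-0.2]
    - [0.00125,-0.005,-0.13,0,0,-0.296]
    - [0.00125,-0.005,-0.17,0,0,-0.296]
    - [0.00125,-0.005,-0.195,0,0,-0.296]
    - [0.00125,-0.005,-0.208,0,0,-0.296]
    - [0.00125,-0.005,-0.214,0,0,-0.296]
    - [0.00125,-0.005,-0.214,0,0,-0.296]

```text
time: 11.6
eef_pos: [0.4991, -0.2568, 0.0279]
tcp_rot: [0.95, 0.311, 0.0, 0.001]
contact_force: [-0.3, 0.1, -0.3]
opening: 0.798
finger_force: 0.0
```

Request:
apply_moves:
  series:
    - [0,0,0,0,0,0]
    - [0,0,0,0,0,0]
    - [0,0,0,0,0,0]
    - [0,0,0,0,0,0]
    - [0,0,0,0,0,0]
    - [0,0,0,0,0,0]
    - [0,0,0,0,0,0]
    - [0,0,0,0,0,0]
  jaw: 0.33
  squeeze: 20

```text
time: 12.6
eef_pos: [0.4994, -0.2569, 0.0282]
tcp_rot: [0.95, 0.311, 0.001, 0.001]
contact_force: [0.1, 0.1, 6.3]
opening: 0.333
finger_force: 5.8
```

Request:
apply_moves:
  series:
    - [0,0,0.012,0,0,0]
    - [0,0,0.03,0,0,0]
    - [0,0,0.06,0,0,0]
    - [0,0,0.1,0,0,0]
    - [0,0,0.14,0,0,0]
    - [0,0,0.17,0,0,0]
    - [0,0,0.17,0,0,0]
    - [0,0,0.17,0,0,0]

```text
time: 13.6
eef_pos: [0.4979, -0.2558, 0.1622]
tcp_rot: [0.95, 0.311, -0.001, -0.001]
contact_force: [0.1, 0.0, -1.2]
opening: 0.332
finger_force: 4.9
```

```bash
cat > l.py <<'E'
from h import *
s=ctrl.get_state();im=ctrl.read_camera('wrist');save(im,'w5')
print(s['time'],s['eef_pos'].round(4),s['tcp_rot'].tolist(),s['opening'],s['finger_force'])
for n in['tweezers','disc_left','disc_right']:
    for b in ctrl.boxes_of(n,'wrist')[:2]: print(n,round(b['p'],2),(np.array(b['xy'])*[640,480]).round(1))
E
python3 l.py;  python3 -c "
import cv2
a=cv2.imread('pics/w5.png');cv2.imwrite('pics/c5.png',cv2.resize(a[220:420,220:430],None,fx=3,fy=3,interpolation=2)[:600])"
```

```text
13.6 [ 0.4979 -0.2558  0.1622] [0.9502951770363139, 0.311349195037942, -0.0005061577132498594, -0.0007064383311449563] 0.3324523567036592 4.907640740275383
tweezers 0.94 [342.6 264. ]
tweezers 0.93 [578.5  71.7]
disc_left 0.97 [581.3  77. ]
disc_left 0.75 [299.  264.6]
disc_right 0.6 [354.1 308.7]
disc_right 0.6 [535.   69.4]
```

View pics/c5.png

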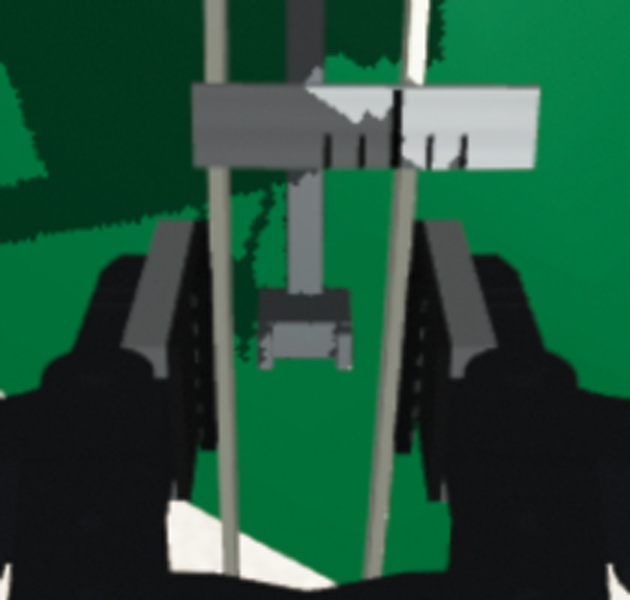

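The tweezers are held parallel in the fingers. The right arm's outer edge is just past the long line (crop x of about 397), so the gap is about 18.5 mm. I'm moving over the carrier now.

Request:
apply_moves:
  series:
    - [0.003,0.03,0,0,0,0.1]
    - [0.006,0.075,0,0,0,0.25]
    - [0.009,0.12,0,0,0,0.4]
    - [0.0124,0.165,0,0,0,0.55]
    - [0.0124,0.21,0,0,0,0.7]
    - [0.0124,0.25,0,0,0,0.85]
    - [0.0124,0.28,0,0,0,0.95]
    - [0.0124,0.2915,0,0,0,1]
    - [0.0124,0.2915,0,0,0,1]

```text
time: 14.92
eef_pos: [0.5083, -0.023, 0.1627]
tcp_rot: [0.759, 0.651, -0.0, -0.0]
contact_force: [0.3, 0.5, -0.6]
opening: 0.325
finger_force: 4.9
```

Request:
apply_moves:
  series:
    - [0,0,-0.01,0,0,0.1]
    - [0,0,-0.02,0,0,0.2]
    - [0,0,-0.03,0,0,0.296]
    - [0,0,-0.04,0,0,0.296]
    - [0,0,-0.045,0,0,0.296]
    - [0,0,-0.045,0,0,0.296]
    - [0,0,-0.045,0,0,0.296]

```text
time: 15.8
eef_pos: [0.5087, -0.0233, 0.1274]
tcp_rot: [0.678, 0.735, 0.0, 0.0]
contact_force: [-0.1, -0.2, -1.1]
opening: 0.332
finger_force: 4.9
```

```bash
sed -i "s/'w5'/'w6'/" l.py; python3 l.py;  python3 -c "
import cv2
a=cv2.imread('pics/w6.png');b=cv2.resize(a[130:330,240:420],None,fx=3,fy=3,interpolation=2)
for k in range(0,200,20): cv2.putText(b,str(130+k),(0,k*3+4),0,.35,(0,0,255))
for k in range(0,180,20): cv2.putText(b,str(240+k),(k*3-8,10),0,.35,(0,0,255));cv2.line(b,(k*3,12),(k*3,18),(0,0,255))
cv2.imwrite('pics/c6.png',b)"
python3 - <<'E'
import sys;sys.path.insert(0,'.')
from h import *
s3=dict(eef_pos=[.5026,.0357,.1975],tcp_rot=[.678,.735,0,0]);s3['tcp_rot']=np.array(s3['tcp_rot'])/np.linalg.norm(s3['tcp_rot'])
print('pupa',atz('wrist',(323.5,240.8),.076,s3),'block',np.mean([atz('wrist',c,.066,s3) for c in[(295.8,208.5),(352.3,208.5),(295.8,263.1),(352.3,263.1)]],0))
E
```

```text
15.8 [ 0.5087 -0.0233  0.1274] [0.678312625524356, 0.7347733584313045, 0.00012196751741762186, 0.00028092305227235423] 0.3318480514908697 4.891651198267937
tweezers 0.97 [343.9 264.1]
tweezers 0.49 [557.1 404.5]
disc_left 0.66 [306.8 264.6]
disc_right 0.89 [351.6 307.5]
pupa [0.50348059 0.03747835 0.076     ] block [0.50388591 0.03778995 0.066     ]
```

View pics/c6.png

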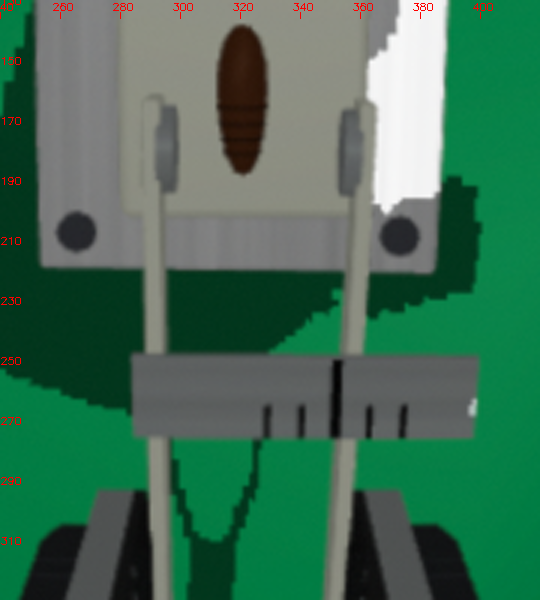

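The discs show at wrist (299,179) and (353,179) with the pupa between and below at (320.7,163). The right arm is past the long line at (352,264).

Run:
```python
from h import *
s=ctrl.get_state();T=R.from_quat(s['tcp_rot']).as_matrix();p=s['eef_pos']
pu=atz('wrist',(320.7,163),.076,s);print('pupa',pu.round(4),'axis',[atz('wrist',(240+a/3,130+b/3),.077,s)[:2].round(4) for a,b in((241,25),(242,174))])
for dz in(.0,.002,.004):
    z=p[2]-dz;a,b=[atz('wrist',(x,179.5),z,s) for x in(299.3,352.7)]
    print(dz,'gap',np.linalg.norm(a-b),'mid tool',(T.T@((a+b)/2-p)*1000).round(1),'shift mm',((pu-(a+b)/2)*1000).round(1),'tool',(T.T@(pu-(a+b)/2)*1000).round(1))
```

```text
pupa [0.5032 0.0378 0.076 ] axis [array([0.5021, 0.0495]), array([0.5042, 0.026 ])]
0.0 gap 0.0179019697485804 mid tool [60.1  1.5 -0. ] shift mm [ -2.1   1.  -51.4] tool [ 1.1 -2.  51.4]
0.002 gap 0.018190894576064823 mid tool [59.8  1.5  2. ] shift mm [ -2.1   1.2 -49.4] tool [ 1.4 -2.  49.4]
0.004 gap 0.018479819403549362 mid tool [59.5  1.5  4. ] shift mm [ -2.2   1.5 -47.4] tool [ 1.6 -2.1 47.4]
```

Request:
apply_moves:
  series:
    - [-0.0026,0.0016,0,0,0,0]
    - [-0.0026,0.0016,-0.01,0,0,0]
    - [-0.0026,0.0016,-0.02,0,0,0]
    - [-0.0026,0.0016,-0.03,0,0,0]
    - [-0.0026,0.0016,-0.038,0,0,0]
    - [-0.0026,0.0016,-0.045,0,0,0]
    - [-0.0026,0.0016,-0.051,0,0,0]
    - [-0.0026,0.0016,-0.056,0,0,0]
    - [-0.0026,0.0016,-0.061,0,0,0]
    - [-0.0026,0.0016,-0.061,0,0,0]
    - [-0.0026,0.0016,-0.061,0,0,0]

```text
time: 17.38
eef_pos: [0.5065, -0.0219, 0.0785]
tcp_rot: [0.678, 0.735, 0.0, 0.0]
contact_force: [-0.7, 0.7, -0.6]
opening: 0.333
finger_force: 4.9
```

Request:
apply_moves:
  series:
    - [0,0,0,0,0,0]
    - [0,0,0,0,0,0]
    - [0,0,0,0,0,0]
    - [0,0,0,0,0,0]
    - [0,0,0,0,0,0]
    - [0,0,0,0,0,0]
  jaw: 0.307

```text
time: 18.12
eef_pos: [0.5064, -0.0219, 0.0783]
tcp_rot: [0.678, 0.735, -0.0, -0.0]
contact_force: [-0.6, -0.6, -0.5]
opening: 0.313
finger_force: 6.7
```

```bash
sed -i "s/'w6'/'w7'/" l.py; python3 l.py;  python3 -c "
import cv2
a=cv2.imread('pics/w7.png');b=cv2.resize(a[140:290,250:400],None,fx=4,fy=4,interpolation=2)
for k in range(0,150,10): cv2.putText(b,str(140+k),(0,k*4+4),0,.35,(0,0,255))
for k in range(0,150,10): cv2.putText(b,str(250+k),(k*4-8,10),0,.35,(0,0,255));cv2.line(b,(k*4,12),(k*4,18),(0,0,255))
cv2.imwrite('pics/c7.png',b)"
```

```text
18.125 [ 0.5064 -0.0219  0.0783] [0.6781648132552381, 0.734909848866755, -1.7456031978679868e-06, -9.903742462563723e-06] 0.31324825689663444 6.658850535750389
tweezers 0.95 [341.7 265.1]
disc_left 0.73 [309.5 264. ]
disc_right 0.62 [352.4 312. ]
```

View pics/c7.png

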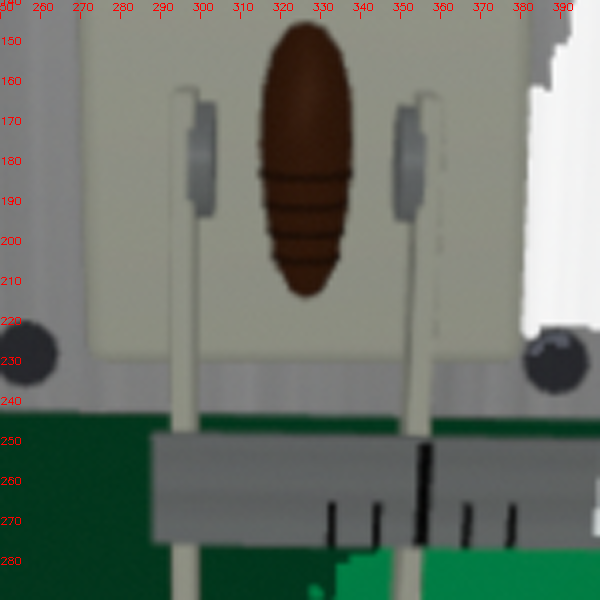

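Request:
apply_moves:
  series:
    - [0,0,0,0,0,0]
    - [0,0,0,0,0,0]
    - [0,0,0,0,0,0]
    - [0,0,0,0,0,0]
    - [0,0,0,0,0,0]
    - [0,0,0,0,0,0]
    - [0,0,0,0,0,0]
    - [0,0,0,0,0,0]
  jaw: 0.303

```text
time: 19.32
eef_pos: [0.5064, -0.0219, 0.0783]
tcp_rot: [0.678, 0.735, 0.0, 0.0]
contact_force: [1.1, 0.1, -0.2]
opening: 0.307
finger_force: 7.0
```

```bash
cat > m.py <<'E'
from h import *
im=ctrl.read_camera('wrist');save(im,'w8');s=ctrl.get_state();print(s['opening'],s['finger_force'],s['eef_pos'],s['contact_force'])
for n in('w7','w8'):
    g=cv2.imread(f'pics/{n}.png').astype(int)
    for r in(182,247,278): print(n,r,g[r-2:r+3 if r<200 else r+1].mean(0).mean(1).round().astype(int)[292:366].tolist())
    print(n,'mark',g[254:262].mean(0).mean(1).round().astype(int)[345:366].tolist())
E
python3 m.py
```

```text
0.3078527571666444 6.969786509871483 [ 0.50637541 -0.02185163  0.07832252] [ 0.65071484  0.29008203 -0.55293396]
w7 182 [133, 137, 139, 138, 126, 107, 100, 99, 99, 98, 93, 87, 122, 137, 139, 139, 139, 139, 139, 139, 139, 136, 110, 62, 27, 22, 22, 22, 22, 23, 24, 24, 24, 25, 25, 25, 24, 24, 24, 23, 24, 23, 22, 21, 24, 49, 105, 136, 139, 139, 139, 139, 139, 139, 138, 126, 98, 82, 92, 101, 102, 102, 102, 105, 125, 136, 138, 136, 133, 134, 138, 139, 139, 139]
w7 247 [68, 124, 133, 133, 133, 126, 112, 85, 45, 36, 37, 36, 36, 35, 34, 34, 34, 34, 34, 34, 34, 34, 35, 34, 34, 34, 35, 34, 33, 32, 32, 32, 32, 32, 32, 32, 32, 33, 33, 33, 33, 33, 33, 32, 32, 33, 32, 31, 31, 31, 30, 31, 32, 31, 30, 31, 35, 57, 89, 109, 132, 138, 138, 137, 133, 94, 43, 31, 31, 31, 31, 31, 31, 31]
w7 278 [58, 118, 132, 133, 133, 130, 117, 90, 49, 40, 41, 40, 41, 40, 41, 41, 40, 40, 42, 45, 45, 45, 45, 45, 46, 46, 45, 45, 46, 45, 46, 45, 46, 45, 46, 47, 50, 50, 47, 41, 26, 28, 45, 49, 49, 53, 55, 55, 55, 54, 52, 35, 46, 69, 78, 82, 94, 105, 114, 123, 122, 110, 104, 82, 66, 71, 77, 78, 77, 78, 78, 81, 78, 58]
w7 mark 
[... 455 characters left out ...]
3, 133, 131, 121, 96, 63, 40, 36, 36, 34, 34, 34, 33, 34, 34, 34, 34, 34, 34, 34, 34, 34, 34, 33, 33, 32, 32, 33, 32, 32, 32, 31, 32, 32, 33, 33, 33, 32, 33, 31, 31, 31, 30, 30, 31, 31, 31, 31, 30, 31, 30, 31, 32, 43, 74, 108, 122, 137, 138, 138, 134, 100, 57, 34, 31, 30, 31, 31, 31, 30, 31]
w8 278 [41, 75, 120, 133, 133, 132, 123, 99, 70, 44, 40, 41, 40, 41, 40, 40, 41, 43, 44, 46, 45, 46, 46, 45, 45, 46, 46, 46, 45, 45, 45, 46, 48, 50, 50, 50, 50, 50, 50, 46, 33, 26, 40, 47, 49, 52, 55, 56, 57, 60, 59, 44, 44, 57, 74, 87, 98, 110, 121, 125, 125, 124, 108, 70, 53, 61, 74, 80, 80, 81, 81, 80, 81, 78]
w8 mark [96, 96, 96, 96, 96, 96, 96, 96, 95, 84, 42, 10, 14, 52, 83, 94, 96, 96, 96, 96, 96]
```

```bash
python3 -c "
from plant import ctrl
print(ctrl.sign_off())"
```

```text
the job is handed in; nothing more can be done
None
```

I handed the job in at about 19 s of the 54 s. The carrier is fully home and released. The tweezers are still held with a disc on each flank of the pupa, and the gap reads about 15 mm by the cross scale and the spring force. The disc height was worked out from the grasp rather than seen directly.

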